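# Swap the wrong end plug in a roller kit

## Robot

A 6-joint arm with a two-finger parallel gripper is mounted at the origin on the work surface. World frame = base frame: x ahead of the robot, y to its left, z up, the work surface at z = 0. Lengths are in mm, angles in rad, forces in N, time in s.
With the tool pointing down it reaches from about 325 to 900 mm from the base axis. Payload 6.1 kg.
Tool frame: the origin (TCP) lies midway between the tips of the shut fingers; the grasp point (between the pads) lies 19 mm behind it; z points along the fingers, y is the direction in which the jaws open and shut (so a half turn about z gives the same grasp; the last joint's range is limited). The gripper opens to 87 mm and grips with 3 to 60 N. Pads are 19 mm wide; open, the fingers measure 117 mm over their backs; the gripper's body (75 mm by 190 mm) begins 51 mm behind the grasp point.
Start: joints at [1.193, 0.22, 1.526, -0, 1.395, -0.126], TCP at [155.716, 605.284, 222.538] pointing down, gripper open.
Joint ranges: [-2.98, 2.98], [-0.91, 2.08], [0.09, 2.57], [-1.24, 4.39], [0.2, 2.65], [-2.68, 2.68]. Speed limits (rad/s): [2.57, 2.57, 3.01, 3.14, 3.14, 3.14].

## Interface

Orientations are given as a unit quaternion [x, y, z, w].
In Python, from rig import status, imaging, workorder, models gives the robot as it stands.
- The arm moves only by the tool play_rows, never from a script. Its argument "motion" is a list that holds one entry, the list of rows, each a list of 7 numbers: the shift along the tool's x, y, z in units of 0.3 m (1.0 is 0.3 m), then the turn, a rotation vector about the tool's x, y, z in units of pi rad (1.0 is pi rad), then the gripper's target within -1 to 1 (shut at 1, half-way at 0, fully open at -1). In form: [[[tx, ty, tz, rx, ry, rz, gripper], ...]]. A call has 1 to 10 rows; each row is the pose to reach, as a shift and turn from the pose measured when the call began, along the tool's axes at that moment, turning the shorter way round; what a row does not reach only later rows make up. A row lasts 1/12 s, in which the tool goes at most 41.7 mm and 7.16 degrees, less where a joint would pass 70% of its speed; a pose out of reach is approached as far as the arm can. A call with a number of a shift or a turn outside -1 to 1 is refused whole. A call with a gripper value outside its range is refused whole. The fingers move at their own pace and stop on an object; "squeeze" is the grip in N (left out, the last holds). Time passes only in rows, so rows that repeat a pose let the fingers close. It gives the time, the measured TCP pose, the force and the opening at its end, in the units of the state.
- status.read_state(): the state, without advancing time (a new reading comes with each control period).
- imaging.capture(name): name is "side" or "top" or "wrist"; returns a dict with "img" (400x640x3 uint8, blue, green, red), "fx", "fy", "cx", "cy" (pixels), "R" (3x3) and "t" (3): a world point X has camera coordinates R X + t. Camera axes: x right, y down, z forward; pixel columns grow to the right and rows downward; lengths in mm; the calibration is good to about 2 mm. A picture is of the moment at which its call begins. There is no depth.
- workorder.sign_off(): hands the job in, once; it reports no verdict.
Trained networks look in the newest picture that a camera, given by its name, has taken for a name from the list of things; names that differ only in an ending like _2 or _b are one class to them, and where a whole thing is asked for, a point or a joint stands for the part that bears it (a point fixed in the world has none). Each returns a list of dicts, best first, with "p" (0 to 1); they miss things now and then, are a little off and sometimes report something else, mostly with a low value. They report only what shows in the picture. A call takes as long as a camera call. They do not tell look-alikes from the thing itself.
- models.find_in(camera, label): "xyz" ([x, y, z] in mm, in world coordinates, good to about 4 mm: the middle of the surface that is visible of it).
- models.spot_point(camera, label): "xyz" ([x, y, z] in mm, in world coordinates, good to about 4 mm: a listed point, or the origin of a listed thing).
The state is a dict: "time_s": time; "joints": joint angles; "joint_velocities": joint speeds; "effort": joint torques, N m; "tool_pos": TCP position; "ee_rot": TCP orientation; "wrist_force": force on the tool from outside, world axes, zero at the start; "moment": the same for the moment, N m; "opening": finger opening in mm.
Only numpy, scipy, OpenCV 4.12 (cv2) and the standard library are available. Lean on these libraries where they do the work, as an engineer would, in place of code of your own. Each camera call takes 0.05 s, during which the arm holds its last target. There are 200 camera calls.

## Task

One of the four roller end parts in the square kit tray is wrong: it is a plain straight sleeve, while the other three are plugs with a wide round foot and a thin neck. Take the sleeve out and stand it in the empty returns tray, and fill its compartment in the kit with the matching round-footed plug from the long stock tray, standing upright flat on the tray floor. Set both parts down, do not drop them.

Things in the scene. Friction and masses are not known exactly. Their poses are not given: they have to be found in the camera images.
- sleeve: The wrong part: a plain upright steel cylinder 32 mm in diameter, 60 mm tall, 0.2 to 0.34 kg, no wider foot. Origin at the centre of its underside, z up along its axis. It starts in one of the four kit compartments, up to 9 mm off its centre; the other three hold plugs of the same shape as spare.
- spare: The right part: steel plug, round foot 48 mm wide, 22 mm high, round neck 24 mm wide up to 60 mm; 0.24 to 0.42 kg. Origin: centre of underside, z up. Upright in the fixed stock tray (244 x 84 x 16 mm, 3 cells 80 mm apart in a row running away from the robot within 18 deg: neighbours nearer and farther, none left or right). Neighbours: same neck on a 42 mm square foot; drum 56 mm wide, 40 mm tall.
- kit: Kit tray, fixed, black plastic, 164 x 164 mm, walls and dividers 16 mm high and 4 mm thick. Two by two compartments 76 x 76 mm inside. Origin at the centre of its underside, z up, x and y along its sides; compartment centres at x = +/-40 mm, y = +/-40 mm, floor at z = 4 mm. On the robot's left or right, turned up to 18 degrees.
- returns: The returns tray: fixed shallow black plastic tray, 110 x 110 mm, 16 mm high, walls and floor 4 mm thick, undivided and empty, between the kit and the stock trays. Origin at the centre of its underside, z up, x and y along its sides; floor at z = 4 mm.
Things that resemble listed ones, but are neither listed nor needed, are in the scene too. Leave any blue or yellow look-alike of the sleeve alone.

How it is judged:
By the outcome, as a careful person would: the job done as asked, in the order asked, and still so for the second after the job is handed in, with the robot touching nothing.
It also fails if it takes over 64 s, if anything falls off the work surface, if the arm or the gripper's body presses on something with over 40 N, if the wrist force passes 120 N, or if a joint passes its speed limit or range.

## Working session

There is one attempt and no reset: what is moved stays moved. The work goes in short steps, Python scripts to look and compute and a tool call to move; the robot and the scene stay as the last step left them, time stands still between calls to the robot, and variables do not carry over. Pictures are saved under pics/ and viewed, about 8 in all and at most 12, crops included, and the job is handed in when it is done.

Besides the shell and the picture viewer there is one more tool, called after "Request:" as name([rows], argument=value, ...), one row to a line, values as JSON. play_rows: Moves the arm, as the interface text tells. Shifts and turns lie within -1 to 1; 1 stands for 0.3 m of shift or pi rad of turn. Its arguments: {"type":"object","properties":{"motion":{"type":"array"},"squeeze":{"type":"number"}},"required":["motion"]}

```bash
mkdir -p pics; ls
python3 - <<'E'
from rig import status, imaging, models
import cv2,numpy as np
s=status.read_state();print({k:np.round(v,3) for k,v in s.items()})
for c in("top","side"):
    d=imaging.capture(c);cv2.imwrite(f"pics/{c}0.png",d["img"])
    print(c,d["fx"],np.round(d["R"],3).tolist(),np.round(d["t"],0))
    for l in("sleeve","spare","kit","returns"):
        for f in (models.spot_point,models.find_in):
            print(l,f.__name__,[(np.round(r["xyz"]).tolist(),round(r["p"],2)) for r in f(c,l)[:6]])
E
```

```text
pics
{'time_s': np.float64(0.0), 'joints': array([ 1.193,  0.221,  1.528,  0.   ,  1.395, -0.126]), 'joint_velocities': array([-0.   ,  0.   , -0.   , -0.001,  0.001,  0.   ]), 'effort': array([  0.   , -49.463, -38.737,   0.07 ,   0.058,  -0.   ]), 'tool_pos': array([155.487, 604.717, 221.407]), 'ee_rot': array([ 0.126,  0.992, -0.001, -0.   ]), 'wrist_force': array([-1.036, -0.676, -0.285]), 'moment': array([-0.012, -0.002, -0.016]), 'opening': np.float64(87.444)}
top 437.72956026653435 [[-0.003, -1.0, -0.006], [-0.988, 0.003, -0.155], [0.155, 0.005, -0.988]] [-33. 467. 968.]
sleeve call [([415.0, -395.0, 2.0], 0.78), ([368.0, -309.0, -2.0], 0.7), ([466.0, -294.0, 0.0], 0.62)]
sleeve call [([365.0, -299.0, 60.0], 0.6), ([462.0, -286.0, 62.0], 0.56), ([412.0, -385.0, 63.0], 0.54)]
spare call [([468.0, 260.0, 5.0], 0.8)]
spare call [([464.0, 255.0, 25.0], 0.78)]
kit call [([512.0, -261.0, -2.0], 0.58)]
kit call [([512.0, -261.0, 5.0], 0.67)]
returns call [([534.0, 27.0, -0.0], 0.75)]
returns call [([535.0, 25.0, -1.0], 0.93)]
side 400.2196096003417 [[-0.948, -0.319, -0.013], [-0.147, 0.472, -0.869], [0.284, -0.822, -0.494]] [426. 145. 737.]
sleeve call [([364.0, -308.0, 5.0], 0.78), ([466.0, -294.0, 1.0], 0.66), ([413.0, -393.0, 0.0], 0.6)]
sleeve call [([464.0, -281.0, 40.0], 0.73), ([412.0, -381.0, 37.0], 0.66), ([361.0, -294.0, 37.0], 0.56)]
spare call [([463.0, 264.0, 6.0], 0.73), ([509.0, -256.0, 2.0], 0.16)]
spare call [([456.0, 272.0, 27.0], 0.97)]
kit call [([508.0, -252.0, 4.0], 0.91)]
kit call [([509.0, -222.0, 13.0], 0.66)]
returns call [([531.0, 24.0, -2.0], 0.81)]
returns call [([530.0, 25.0, 3.0], 0.67)]
```

View pics/top0.png

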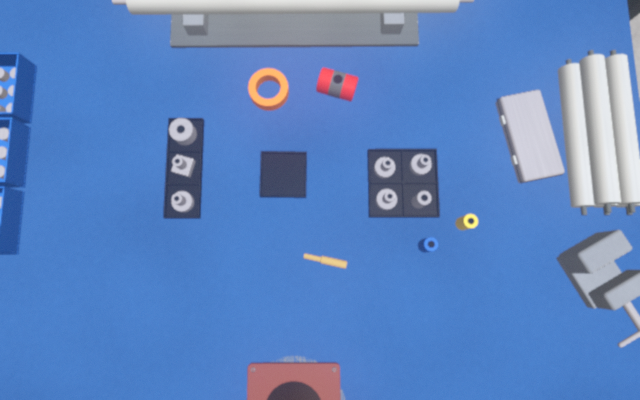

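View pics/side0.png

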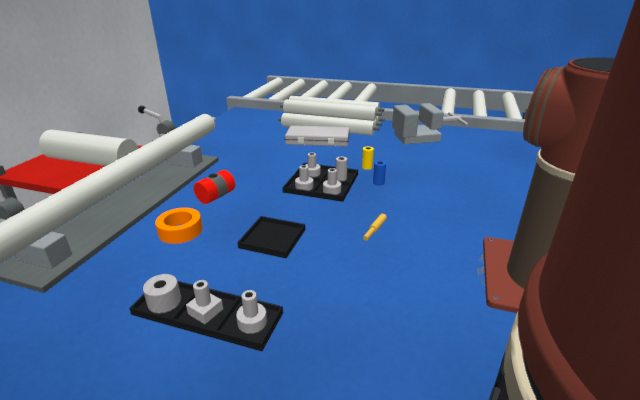

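```bash
cat > h.py <<'E'
import numpy as np, cv2
from scipy.spatial.transform import Rotation as Ro
from rig import status, imaging, models
def ray(d,uv,z):
    R,t=np.array(d["R"]),np.array(d["t"]); C=-R.T@t
    v=R.T@np.array([(uv[0]-d["cx"])/d["fx"],(uv[1]-d["cy"])/d["fy"],1.])
    return C+v*(z-C[2])/v[2]
def proj(d,X):
    c=np.array(d["R"])@np.array(X,float)+np.array(d["t"])
    return np.array([d["fx"]*c[0]/c[2]+d["cx"],d["fy"]*c[1]/c[2]+d["cy"]])
def go(target,q=None):
    "shift in row units (tool axes) to world target"
    s=status.read_state(); R=Ro.from_quat(s["ee_rot"])
    print("t",round(s["time_s"],2),"pos",np.round(s["tool_pos"],1),"F",np.round(s["wrist_force"],1),"open",round(s["opening"],1),
      "row",np.round(R.inv().apply(np.array(target)-s["tool_pos"])/300,4), "jaw",np.round(R.apply([0,1,0]),3))
E
python3 - <<'E'
from h import *
d=imaging.capture("top");im=d["img"]
m=(im.max(2)<60).astype(np.uint8)
m=cv2.morphologyEx(m,cv2.MORPH_CLOSE,np.ones((25,25)))
cs,_=cv2.findContours(m,cv2.RETR_EXTERNAL,cv2.CHAIN_APPROX_NONE)
for c in cs:
    if 1200<cv2.contourArea(c)<9000:
        p=np.array([ray(d,u,8)[:2] for u in c[:,0,:]],np.float32)
        print(cv2.minAreaRect(p))
cv2.imwrite("pics/crop.png",np.hstack([cv2.resize(im[140:260,360:480],(480,480),interpolation=2)[:, :],cv2.resize(im[110:230,150:220],(280,480),interpolation=2)]))
go([466,-294,200])
E
```

```text
t 0.95 pos [155.7 605.3 222.6] F [0.2 0.2 0.2] open 87.0 row [-1.7486 -2.6455  0.075 ] jaw [0.249 0.968 0.   ]
```

View pics/crop.png

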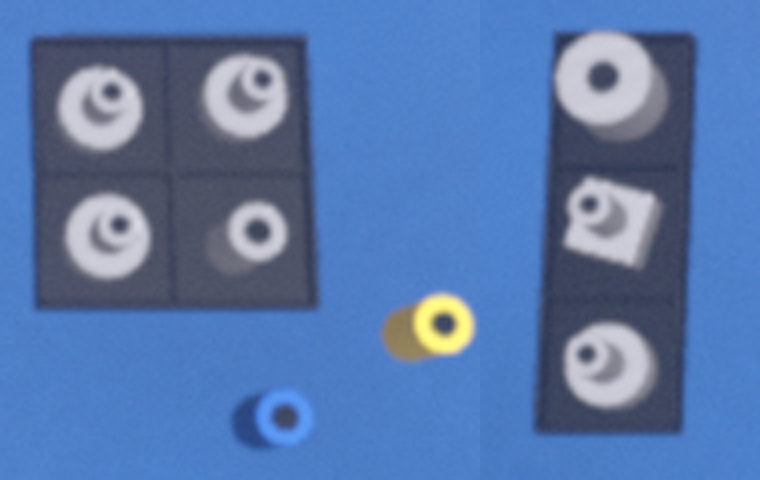

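The sleeve is the grey ring at top-picture (424,198) in the kit. It has no foot, while the other three kit parts at (385,166), (421,163) and (387,198) are footed. The blue (430,244) and yellow (469,221) look-alikes stand outside the tray. The spare is the round-footed part at (182,202), nearest in the stock tray; (182,166) has a square foot and (182,131) is the drum.

Request:
play_rows([
  [[-0.95,-0.65,0,0,0,0,-1],[-0.95,-0.65,0,0,0,0,-1],[-0.95,-0.65,0,0,0,0,-1],[-0.95,-0.65,0,0,0,0,-1],[-0.95,-0.65,0,0,0,0,-1],[-0.95,-0.65,0,0,0,0,-1],[-0.95,-0.65,0,0,0,0,-1],[-0.95,-0.65,0,0,0,0,-1],[-0.95,-0.65,0,0,0,0,-1],[-0.95,-0.65,0,0,0,0,-1]],
])

```text
time_s: 1.78
tool_pos: [385.3, 343.1, 222.8]
ee_rot: [0.128, 0.992, -0.0, 0.0]
wrist_force: [-0.4, 0.7, 0.9]
opening: 87.2
```

Request:
play_rows([
  [[-0.4,-1,0,0,0,0,-1],[-0.4,-1,0,0,0,0,-1],[-0.4,-1,0,0,0,0,-1],[-0.4,-1,0,0,0,0,-1],[-0.4,-1,0,0,0,0,-1],[-0.4,-1,0,0,0,0,-1],[-0.4,-1,0,0,0,0,-1],[-0.4,-1,0,0,0,0,-1],[-0.4,-1,0,0,0,0,-1],[-0.4,-1,0,0,0,0,-1]],
])

```text
time_s: 2.62
tool_pos: [425.4, 22.1, 223.0]
ee_rot: [0.13, 0.992, 0.0, 0.001]
wrist_force: [-0.8, 0.6, 0.8]
opening: 86.9
```

Request:
play_rows([
  [[-0.38,-0.98,0,0,0,0,-0.1],[-0.38,-0.98,0,0,0,0,-0.1],[-0.38,-0.98,0,0,0,0,-0.1],[-0.38,-0.98,0,0,0,0,-0.1],[-0.38,-0.98,0,0,0,0,-0.1],[-0.38,-0.98,0,0,0,0,-0.1],[-0.38,-0.98,0,0,0,0,-0.1],[-0.38,-0.98,0,0,0,0,-0.1],[-0.38,-0.98,0,0,0,0,-0.1],[-0.38,-0.98,0,0,0,0,-0.1]],
])

```text
time_s: 3.45
tool_pos: [461.0, -290.0, 222.3]
ee_rot: [0.129, 0.992, 0.001, 0.0]
wrist_force: [0.4, -0.1, -0.2]
opening: 48.0
```

Run:
```python
from h import *
d=imaging.capture("wrist");cv2.imwrite("pics/w1.png",d["img"])
for l in("sleeve","kit"):
    print(l,[(np.round(r["xyz"],1).tolist(),round(r["p"],2)) for r in models.spot_point("wrist",l)[:6]])
for P in [(466,-294,64),(466,-294,4)]: print(proj(d,P))
go([466,-294,200])
```

```text
sleeve [([413.6, -391.9, -4.3], 0.91), ([365.8, -305.8, -2.7], 0.86), ([466.4, -290.3, 2.6], 0.6)]
kit [([513.4, -258.5, 1.7], 0.89)]
[317.44065758 191.07420197]
[317.73986827 178.96341538]
t 3.6 pos [ 460.8 -288.8  222.7] F [ 0.2 -1.1 -0.4] open 48.0 row [-0.0213 -0.0124  0.0758] jaw [0.254 0.967 0.002]
```

View pics/w1.png

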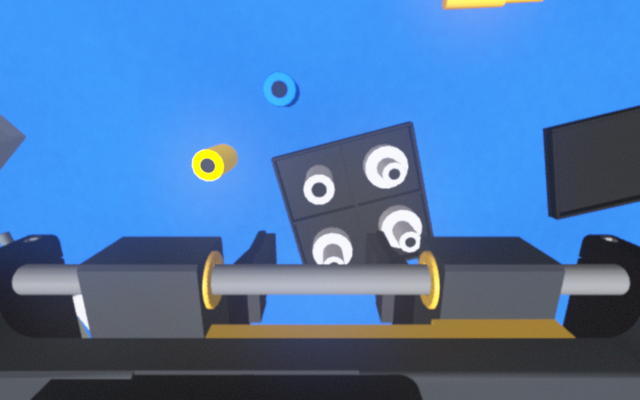

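Run:
```python
from h import *
d=imaging.capture("wrist")
print("sleeve",ray(d,(319,189),64)); 
for u in [(356,206),(274,157),(411,123)]: print(ray(d,u,16))
t=imaging.capture("top")
f=lambda u,v:(360+u/4-.4,140+v/4-.4)
print("top sleeve",ray(t,f(258,231),64))
for u in [(32,38),(304,37),(317,306),(36,307),(171,174)]: print(ray(t,f(*u),16))
g=lambda u,v:(150+u/4-.4,110+v/4-.4)
print("spare",ray(t,g(586-480,354),64),ray(t,g(609-480,363),26))
go([466,-293,32])
```

```text
sleeve [ 464.15967029 -290.92410543   64.        ]
[ 506.4886845  -256.88272845   16.        ]
[ 426.25009431 -333.87793846   16.        ]
[ 428.62309354 -176.46584116   16.        ]
top sleeve [ 465.85805767 -292.08648236   64.        ]
[ 590.50506429 -175.28833049   16.        ]
[ 590.43478968 -337.07292928   16.        ]
[ 429.32759643 -336.94020749   16.        ]
[ 429.28255614 -173.81532222   16.        ]
[ 507.71342306 -255.03100805   16.        ]
spare [466.13188952 261.58393281  64.        ] [466.9157051  259.84816485  26.        ]
t 3.7 pos [ 460.6 -289.3  223. ] F [ 0.7 -0.3 -0.7] open 47.7 row [-0.0199 -0.008   0.6368] jaw [0.254 0.967 0.001]
```

Request:
play_rows([
  [[-0.016,-0.004,0.2,0,0,0,-0.1],[-0.016,-0.004,0.3,0,0,0,-0.1],[-0.016,-0.004,0.4,0,0,0,-0.1],[-0.016,-0.004,0.48,0,0,0,-0.1],[-0.016,-0.004,0.54,0,0,0,-0.1],[-0.016,-0.004,0.59,0,0,0,-0.1],[-0.016,-0.004,0.62,0,0,0,-0.1],[-0.016,-0.004,0.635,0,0,0,-0.1],[-0.016,-0.004,0.635,0,0,0,-0.1],[-0.016,-0.004,0.635,0,0,0,-0.1]],
])

```text
time_s: 4.53
tool_pos: [465.8, -291.7, 33.5]
ee_rot: [0.128, 0.992, 0.0, 0.001]
wrist_force: [-0.3, 0.6, -0.1]
opening: 47.6
```

Request:
play_rows([
  [[0,0,0,0,0,0,0.1],[0,0,0,0,0,0,0.2],[0,0,0,0,0,0,0.3],[0,0,0,0,0,0,0.4],[0,0,0,0,0,0,0.6],[0,0,0,0,0,0,0.6],[0,0,0,0,0,0,0.6],[0,0,0,0,0,0,0.6]],
], squeeze=35)

```text
time_s: 5.2
tool_pos: [466.3, -292.2, 34.2]
ee_rot: [0.128, 0.992, -0.0, 0.002]
wrist_force: [-0.0, -0.2, 5.3]
opening: 31.3
```

Request:
play_rows([
  [[0,0,-0.03,0,0,0,0.6],[0,0,-0.08,0,0,0,0.6],[0,0,-0.16,0,0,0,0.6],[0,0,-0.24,0,0,0,0.6],[0,0,-0.3,0,0,0,0.6],[0,0,-0.35,0,0,0,0.6],[0,0,-0.37,0,0,0,0.6],[0,0,-0.37,0,0,0,0.6],[0,0,-0.37,0,0,0,0.6]],
])

```text
time_s: 5.95
tool_pos: [465.5, -291.7, 144.5]
ee_rot: [0.128, 0.992, 0.0, 0.001]
wrist_force: [-0.4, 0.1, -2.8]
opening: 31.4
```

Run:
```python
from h import *
d=imaging.capture("side");cv2.imwrite("pics/s1.png",cv2.resize(d["img"][120:300,200:440],(720,540)))
imaging.capture("top")
print([(np.round(r["xyz"],1).tolist(),round(r["p"],2)) for r in models.spot_point("top","returns")])
t=imaging.capture("top")
im=t["img"];m=(im.max(2)<75).astype(np.uint8)[140:210,245:320]
n,l,s,c=cv2.connectedComponentsWithStats(m);i=1+s[1:,4].argmax();print(s[i],c[i]); x,y,w,h=s[i][:4]
print(ray(t,(245+x+w/2-.5,140+y+h/2-.5),14))
go([533,25,145])
```

```text
[([535.6, 24.2, -2.5], 0.87)]Traceback (most recent call last):
  File "<stdin>", line 7, in <module>
ValueError: attempt to get argmax of an empty sequence
```

View pics/s1.png

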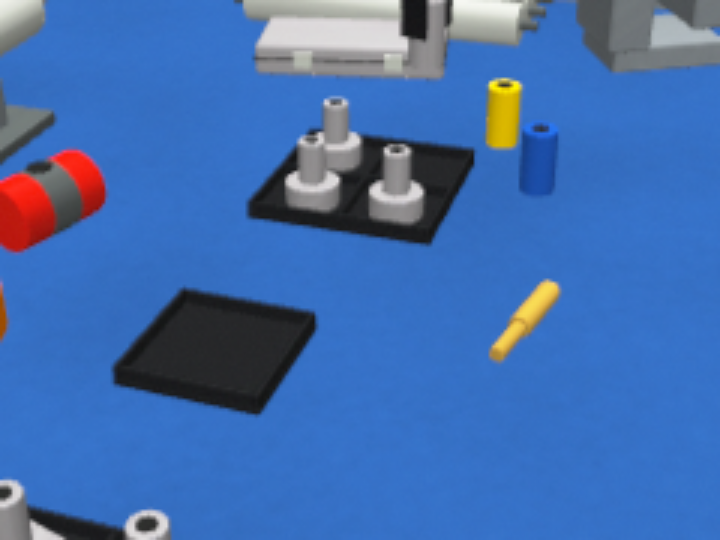

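The sleeve is out and held between the fingers (crop about (428,35)), the lower-right compartment is empty and the returns tray is clear. Next I move over the returns tray.

Request:
play_rows([
  [[0.01,0.1,0,0,0,0,0.6],[0.02,0.2,0,0,0,0,0.6],[0.02,0.32,0,0,0,0,0.6],[0.03,0.44,0,0,0,0,0.6],[0.03,0.56,0,0,0,0,0.6],[0.04,0.68,0,0,0,0,0.6],[0.04,0.8,0,0,0,0,0.6],[0.045,0.9,0,0,0,0,0.6],[0.048,0.98,0,0,0,0,0.6],[0.048,1.0,0,0,0,0,0.6]],
])

```text
time_s: 6.98
tool_pos: [527.2, 6.1, 143.1]
ee_rot: [0.127, 0.992, 0.001, -0.0]
wrist_force: [0.4, -0.4, -3.2]
opening: 31.2
```

Request:
play_rows([
  [[0,0.05,0,0,0,0,0.6],[0,0.08,0,0,0,0,0.6],[0,0.08,0,0,0,0,0.6],[0,0.08,0,0,0,0,0.6]],
])

```text
time_s: 7.32
tool_pos: [533.0, 28.9, 142.7]
ee_rot: [0.126, 0.992, 0.001, -0.001]
wrist_force: [-0.8, -0.8, -2.6]
opening: 31.5
```

Run:
```python
from h import *
d=imaging.capture("top");cv2.imwrite("pics/t2.png",cv2.resize(d["img"][110:230,220:340],(600,600)))
go([534,25,34])
```

```text
t 7.37 pos [533.   28.5 142.8] F [ 0.6 -0.1 -2.7] open 31.2 row [-0.0066 -0.011   0.3626] jaw [0.251 0.968 0.002]
```

Request:
play_rows([
  [[0,-0.01,0.06,0,0,0,0.6],[0,-0.01,0.14,0,0,0,0.6],[0,-0.01,0.22,0,0,0,0.6],[0,-0.01,0.28,0,0,0,0.6],[0,-0.01,0.32,0,0,0,0.6],[0,-0.01,0.34,0,0,0,0.6],[0,-0.01,0.352,0,0,0,0.6],[0,-0.01,0.352,0,0,0,0.6]],
])

```text
time_s: 8.03
tool_pos: [532.3, 25.3, 37.2]
ee_rot: [0.127, 0.992, 0.001, -0.001]
wrist_force: [-0.2, -0.1, -3.5]
opening: 30.9
```

Request:
play_rows([
  [[0,0,0.005,0,0,0,0.6],[0,0,0.009,0,0,0,0.6],[0,0,0.009,0,0,0,0.6]],
])

```text
time_s: 8.28
tool_pos: [533.0, 25.3, 35.2]
ee_rot: [0.127, 0.992, 0.001, 0.0]
wrist_force: [0.1, 1.0, -2.8]
opening: 31.3
```

Request:
play_rows([
  [[0,0,0.003,0,0,0,0.6],[0,0,0.005,0,0,0,0.6],[0,0,0.005,0,0,0,0.6]],
])

```text
time_s: 8.53
tool_pos: [533.6, 25.2, 34.3]
ee_rot: [0.127, 0.992, 0.001, 0.001]
wrist_force: [-0.4, 0.3, -1.8]
opening: 31.2
```

Request:
play_rows([
  [[0,0,0.003,0,0,0,0.6],[0,0,0.004,0,0,0,0.6],[0,0,0.004,0,0,0,0.6]],
])

```text
time_s: 8.78
tool_pos: [533.8, 25.2, 34.2]
ee_rot: [0.127, 0.992, 0.001, 0.001]
wrist_force: [-4.0, -0.9, 6.5]
opening: 31.0
```

Contact with the floor (+6.5 N). I open slowly and rise.

Request:
play_rows([
  [[0,0,0,0,0,0,0.2],[0,0,0,0,0,0,0.1],[0,0,0,0,0,0,0.0],[0,0,0,0,0,0,-0.1],[0,0,0,0,0,0,-0.1],[0,0,0,0,0,0,-0.1]],
])

```text
time_s: 9.28
tool_pos: [533.8, 25.2, 34.1]
ee_rot: [0.127, 0.992, 0.001, 0.001]
wrist_force: [-0.3, 0.3, -0.2]
opening: 47.2
```

Request:
play_rows([
  [[0,0,-0.05,0,0,0,-0.1],[0,0,-0.12,0,0,0,-0.1],[0,0,-0.22,0,0,0,-0.1],[0,0,-0.32,0,0,0,-0.1],[0,0,-0.42,0,0,0,-0.1],[0,0,-0.45,0,0,0,-0.1],[0,0,-0.45,0,0,0,-0.1]],
])

```text
time_s: 9.87
tool_pos: [535.9, 24.8, 172.7]
ee_rot: [0.127, 0.992, 0.001, 0.004]
wrist_force: [0.9, 0.3, 0.3]
opening: 48.0
```

Run:
```python
from h import *
d=imaging.capture("side");cv2.imwrite("pics/s2.png",cv2.resize(d["img"][130:350,120:400],(760,597)))
go([466,261,165])
```

```text
t 9.92 pos [534.4  24.9 170.1] F [ 0.6 -0.  -0.7] open 48.2 row [0.4186 0.7043 0.0169] jaw [0.251 0.968 0.002]
```

View pics/s2.png

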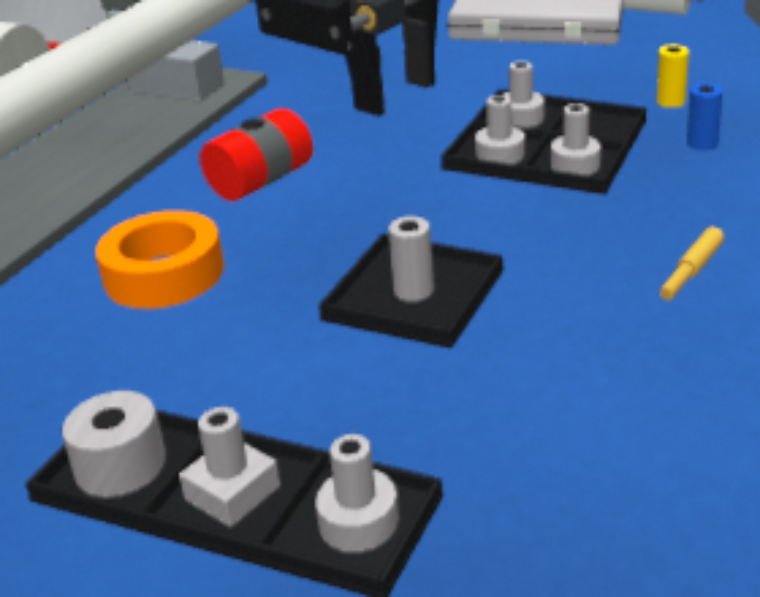

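The sleeve stands upright in the returns tray (crop about (410,260)), clear of the walls. The spare is at crop (355,490), nearest cell with a round foot. I move above it and take a close wrist look.

Request:
play_rows([
  [[0.4186,0.7043,0,0,0,0,-0.1],[0.4186,0.7043,0,0,0,0,-0.1],[0.4186,0.7043,0,0,0,0,-0.1],[0.4186,0.7043,0,0,0,0,-0.1],[0.4186,0.7043,0,0,0,0,-0.1],[0.4186,0.7043,0,0,0,0,-0.1],[0.4186,0.7043,0,0,0,0,-0.1],[0.4186,0.7043,0,0,0,0,-0.1],[0.4186,0.7043,0,0,0,0,-0.1],[0.4186,0.7043,0,0,0,0,-0.1]],
])

```text
time_s: 10.75
tool_pos: [465.7, 259.7, 168.6]
ee_rot: [0.127, 0.992, 0.0, 0.001]
wrist_force: [-0.4, 0.8, -0.6]
opening: 48.0
```

Run:
```python
from h import *
d=imaging.capture("wrist")
print([(np.round(r["xyz"],1).tolist(),round(r["p"],2)) for r in models.spot_point("wrist","spare")])
im=d["img"].copy()
p=proj(d,(466.3,261,64));print(p);cv2.drawMarker(im,tuple(int(round(v)) for v in p),(0,0,255),0,8,1)
cv2.imwrite("pics/w2.png",im)
go([466.3,261,34])
```

```text
[([465.9, 258.4, 4.1], 0.61)]
[322.05335772 199.58895743]
t 10.85 pos [466.3 259.6 169.4] F [ 0.  -0.5 -0.4] open 48.0 row [0.0027 0.0039 0.4513] jaw [0.253 0.967 0.002]
```

View pics/w2.png

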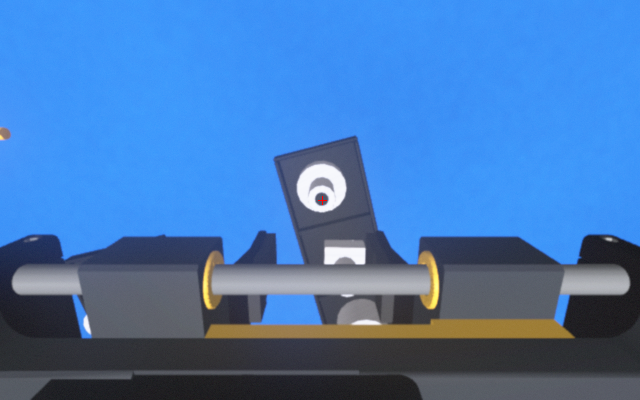

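The marker (322,200) sits on the spare's bore (321,199), so I descend and grip the neck.

Request:
play_rows([
  [[0.003,0.004,0.1,0,0,0,-0.1],[0.003,0.004,0.2,0,0,0,-0.1],[0.003,0.004,0.29,0,0,0,-0.1],[0.003,0.004,0.36,0,0,0,-0.1],[0.003,0.004,0.41,0,0,0,-0.1],[0.003,0.004,0.44,0,0,0,-0.1],[0.003,0.004,0.45,0,0,0,-0.1],[0.003,0.004,0.45,0,0,0,-0.1],[0.003,0.004,0.45,0,0,0,-0.1]],
])

```text
time_s: 11.6
tool_pos: [467.2, 261.0, 35.3]
ee_rot: [0.128, 0.992, 0.001, 0.003]
wrist_force: [0.4, -0.5, 0.6]
opening: 47.7
```

Request:
play_rows([
  [[0,0,0,0,0,0,0.1],[0,0,0,0,0,0,0.2],[0,0,0,0,0,0,0.3],[0,0,0,0,0,0,0.4],[0,0,0,0,0,0,0.5],[0,0,0,0,0,0,0.8],[0,0,0,0,0,0,0.8],[0,0,0,0,0,0,0.8],[0,0,0,0,0,0,0.8]],
], squeeze=40)

```text
time_s: 12.35
tool_pos: [467.2, 260.9, 35.6]
ee_rot: [0.128, 0.992, 0.001, 0.003]
wrist_force: [-2.7, -1.4, 4.7]
opening: 23.3
```

Request:
play_rows([
  [[0,0,-0.03,0,0,0,0.8],[0,0,-0.08,0,0,0,0.8],[0,0,-0.16,0,0,0,0.8],[0,0,-0.24,0,0,0,0.8],[0,0,-0.32,0,0,0,0.8],[0,0,-0.38,0,0,0,0.8],[0,0,-0.4,0,0,0,0.8],[0,0,-0.4,0,0,0,0.8],[0,0,-0.4,0,0,0,0.8]],
])

```text
time_s: 13.1
tool_pos: [466.0, 260.7, 154.7]
ee_rot: [0.128, 0.992, 0.001, 0.002]
wrist_force: [-0.2, -0.3, -4.6]
opening: 23.0
```

Run:
```python
from h import *
go([469,-296,155])
```

```text
t 13.1 pos [466.  260.7 154.7] F [-0.2 -0.3 -4.6] open 23.0 row [-0.4811 -1.7922 -0.0023] jaw [0.254 0.967 0.002]
```

Request:
play_rows([
  [[-0.03,-0.1,0,0,0,0,0.8],[-0.06,-0.22,0,0,0,0,0.8],[-0.09,-0.34,0,0,0,0,0.8],[-0.12,-0.46,0,0,0,0,0.8],[-0.15,-0.58,0,0,0,0,0.8],[-0.19,-0.7,0,0,0,0,0.8],[-0.21,-0.8,0,0,0,0,0.8],[-0.23,-0.87,0,0,0,0,0.8],[-0.24,-0.9,0,0,0,0,0.8],[-0.24,-0.9,0,0,0,0,0.8]],
])

```text
time_s: 13.93
tool_pos: [466.1, -20.3, 152.8]
ee_rot: [0.13, 0.992, 0.001, 0.001]
wrist_force: [0.0, 0.4, -3.7]
opening: 23.2
```

Request:
play_rows([
  [[-0.03,-0.1,0,0,0,0,0.8],[-0.06,-0.22,0,0,0,0,0.8],[-0.09,-0.34,0,0,0,0,0.8],[-0.12,-0.46,0,0,0,0,0.8],[-0.15,-0.58,0,0,0,0,0.8],[-0.19,-0.7,0,0,0,0,0.8],[-0.21,-0.8,0,0,0,0,0.8],[-0.24,-0.87,0,0,0,0,0.8],[-0.24,-0.9,0,0,0,0,0.8],[-0.24,-0.9,0,0,0,0,0.8]],
])

```text
time_s: 14.77
tool_pos: [466.0, -300.0, 151.3]
ee_rot: [0.13, 0.991, 0.001, -0.0]
wrist_force: [-0.8, 0.9, -2.9]
opening: 22.9
```

Run:
```python
from h import *
d=imaging.capture("wrist")
print([(np.round(r["xyz"],1).tolist(),round(r["p"],2)) for r in models.spot_point("wrist","kit")])
im=d["img"].copy()
p=proj(d,(469,-296,4));print(p)
for X in [(509,-256),(427,-338),(427,-174),(509,-338)]:
    cv2.drawMarker(im,tuple(int(round(v)) for v in proj(d,(*X,16))),(0,0,255),0,8,1)
cv2.imwrite("pics/w3.png",cv2.resize(im[80:260,200:440],(800,600)))
go([469,-296,35.5])
```

```text
[([512.8, -260.4, 1.9], 0.71)]
[324.87968464 189.94664301]
t 14.87 pos [ 466.1 -297.8  151.4] F [ 0.4  0.4 -2.7] open 22.9 row [-0.0082  0.0071  0.3863] jaw [0.257 0.967 0.003]
```

View pics/w3.png

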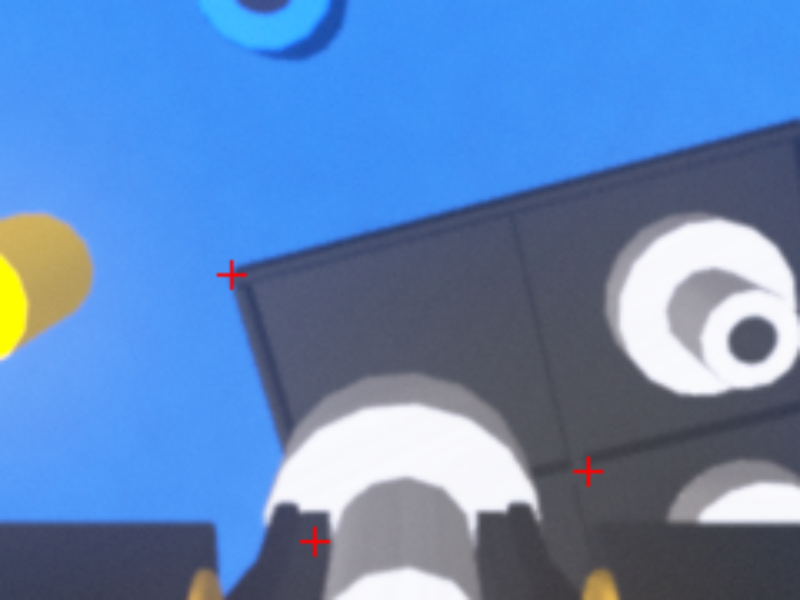

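Run:
```python
from h import *
d=imaging.capture("wrist")
f=lambda u:(200+u[0]*.3-.35,80+u[1]*.3-.35)
for u in [(236,268),(515,208),(567,464),(795,120),(800,405)]:
  print(u,ray(d,f(u),16))
s=status.read_state();print(s["tool_pos"],s["ee_rot"])
```

```text
(236, 268) [ 426.06785179 -334.28418796   16.        ]
(515, 208) [ 429.84282272 -256.17653855   16.        ]
(567, 464) [ 505.16874577 -258.43141357   16.        ]
(795, 120) [ 426.37440464 -178.69969601   16.        ]
(800, 405) [ 504.92889704 -190.1910169    16.        ]
[ 466.22629986 -297.58914487  151.65463602] [ 1.29047840e-01  9.91637193e-01  1.52614200e-03 -6.35722938e-05]
```

The compartment centre is about (468,-297) and the free margin is 14 mm all round, so the arm is already over it within 2 mm. I descend.

Request:
play_rows([
  [[-0.006,0.002,0.06,0,0,0,0.8],[-0.006,0.002,0.14,0,0,0,0.8],[-0.006,0.002,0.22,0,0,0,0.8],[-0.006,0.002,0.29,0,0,0,0.8],[-0.006,0.002,0.335,0,0,0,0.8],[-0.006,0.002,0.36,0,0,0,0.8],[-0.006,0.002,0.374,0,0,0,0.8],[-0.006,0.002,0.374,0,0,0,0.8],[-0.006,0.002,0.374,0,0,0,0.8]],
])

```text
time_s: 15.67
tool_pos: [468.8, -297.0, 40.4]
ee_rot: [0.129, 0.992, 0.001, 0.0]
wrist_force: [-0.5, -0.7, -2.6]
opening: 23.2
```

Request:
play_rows([
  [[0,0,0.004,0,0,0,0.8],[0,0,0.006,0,0,0,0.8],[0,0,0.006,0,0,0,0.8]],
])

```text
time_s: 15.92
tool_pos: [469.3, -297.4, 39.4]
ee_rot: [0.129, 0.992, 0.001, 0.001]
wrist_force: [-0.8, -0.2, -3.1]
opening: 23.3
```

Request:
play_rows([
  [[0,0,0.005,0,0,0,0.8],[0,0,0.009,0,0,0,0.8],[0,0,0.009,0,0,0,0.8]],
])

```text
time_s: 16.17
tool_pos: [469.3, -297.4, 36.5]
ee_rot: [0.129, 0.992, 0.001, 0.001]
wrist_force: [0.4, 0.2, -3.1]
opening: 22.7
```

Request:
play_rows([
  [[0,0,0.003,0,0,0,0.8],[0,0,0.005,0,0,0,0.8],[0,0,0.005,0,0,0,0.8]],
])

```text
time_s: 16.42
tool_pos: [469.3, -297.5, 35.6]
ee_rot: [0.129, 0.992, 0.001, 0.001]
wrist_force: [-2.8, 2.1, 3.9]
opening: 22.8
```

Request:
play_rows([
  [[0,0,0,0,0,0,0.4],[0,0,0,0,0,0,0.3],[0,0,0,0,0,0,0.15],[0,0,0,0,0,0,0],[0,0,0,0,0,0,-0.1],[0,0,0,0,0,0,-0.1]],
])

```text
time_s: 16.92
tool_pos: [469.4, -297.6, 35.6]
ee_rot: [0.129, 0.992, 0.001, 0.001]
wrist_force: [-0.2, -0.0, 0.7]
opening: 45.5
```

Request:
play_rows([
  [[0,0,-0.05,0,0,0,-0.1],[0,0,-0.12,0,0,0,-0.1],[0,0,-0.22,0,0,0,-0.1],[0,0,-0.32,0,0,0,-0.1],[0,0,-0.42,0,0,0,-0.1],[0,0,-0.5,0,0,0,-0.1],[0,0,-0.55,0,0,0,-0.1],[0,0,-0.55,0,0,0,-0.1],[0,0,-0.55,0,0,0,-0.1]],
])

```text
time_s: 17.67
tool_pos: [469.4, -298.1, 201.2]
ee_rot: [0.129, 0.992, 0.0, 0.002]
wrist_force: [0.3, 1.0, 0.4]
opening: 47.9
```

Run:
```python
from h import *
d=imaging.capture("side");a=cv2.resize(d["img"][130:350,120:400],(760,597))
cv2.imwrite("pics/s3.png",a)
go([469,-297,200])
print([(np.round(r["xyz"],1).tolist(),round(r["p"],2)) for l in ("sleeve","spare") for r in models.spot_point("side",l)])
```

```text
t 17.72 pos [ 468.7 -297.4  199.7] F [-0.8  0.4 -2.5] open 47.9 row [-0.0007  0.0017 -0.0011] jaw [0.255 0.967 0.002]
[([363.3, -306.4, -0.6], 0.73), ([413.6, -391.6, 0.6], 0.66), ([534.2, 24.3, 2.1], 0.59), ([468.3, -295.4, 5.1], 0.56)]
```

View pics/s3.png

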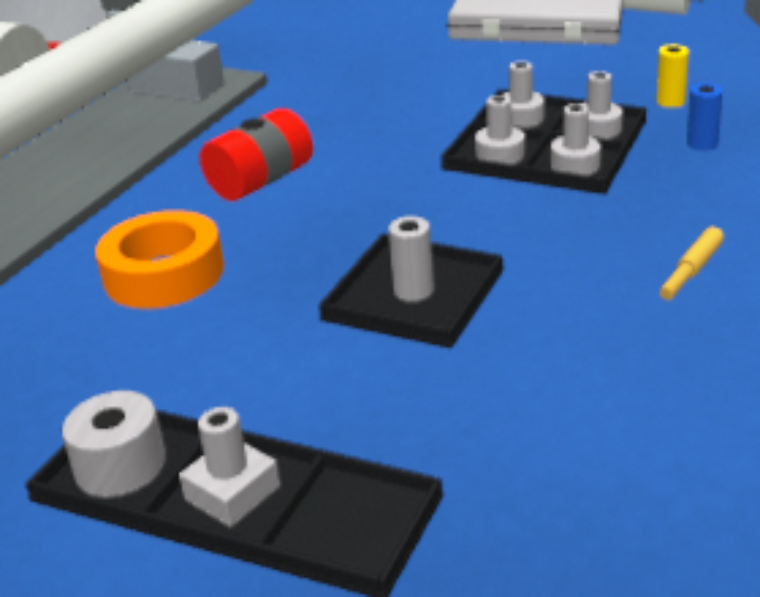

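The picture shows four upright footed plugs in the kit, the new one at crop (600,105). The sleeve stands in the returns tray at (410,260), and the near stock cell is empty.

```bash
python3 -c "
from rig import workorder
print(workorder.sign_off())"
```

```text
the job is handed in; nothing more can be done
None
```

The job is done and handed in. I stood the sleeve in the returns tray first, then set the round-footed plug from the near stock cell into the empty kit compartment. The arm's clock read about 17.7 s of the 64 s allowed.

- **Set-down:** I lowered each part until it touched the tray floor, with 4 to 7 N measured at the wrist, before opening the fingers slowly.
- **Final look:** The last side picture shows all four kit plugs upright and the sleeve upright, clear of the returns tray walls. The blue and yellow look-alikes did not move. The arm had risen to about 200 mm and touched nothing.
- **Positions:** The networks put the new plug at about (468, -295) and the sleeve at about (534, 24).
- **Disagreements:** The top and wrist cameras differed by about 3 mm on the kit centre, well inside the 14 mm free around the plug's foot. In the last check, the spare's class label did not fit the look-alike positions: the network's list put the blue and yellow parts under the sleeve name, as it had all along.
- **Script error:** One returns-tray measurement by colour threshold failed, so I used the network's position for that tray, which matched the pictures.

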